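# Shake-test three LED drivers and hold out the one that rattles

### The job

Three closed LED drivers have come out of the screw-driving machine into its catch tray, and in one of them a part has come loose: it looks like the others, but rattles when shaken or tipped end to end. Find it, lay the two sound drivers flat side by side in the black tote (set them down, do not drop them), and finish holding the rattling one in the gripper, level and still, out over the near part of your colleague's rubber mat across the bench, some 15 cm above it. The program ends while still holding it; leave the other things on the bench where they are.

Things in the scene. Friction and masses are not known exactly. Their poses are not given: they have to be found in the camera images.
- case_1: sealed LED driver lying flat in the catch tray: aluminium box 124 x 52 mm, 38 mm high (fins on the lid 3.5 mm higher, over its middle 30 mm), with 4 mm thick ears at both ends (148 mm overall). Grip across the 52 mm. Origin: centre of underside; x along its length, z up. Masses differ at random, 0.27 to 0.7 kg: weight proves nothing. Any of the three, in any place, may be the one that rattles
- case_2: outwardly the same as case_1, same origin and axes. In the faulty driver, whichever it is, a round 0.14 kg choke rolls along the case's length, 90 mm end to end. It runs to the low end and knocks there when tipped lengthwise over 12 degrees (20 or more: within 0.5 s), or when shaken briskly lengthwise
- case_3: outwardly the same as case_1, same origin and axes. When the faulty driver is level and still, the loose choke stays where it last stopped: after tipping it one way and levelling, then the other way and levelling, its balance point has shifted (about 0.12 N m in all). In a sound driver nothing moves
- station: fixed screw-driving machine with catch tray; origin under the tray's centre. Tray 190 (x) x 350 mm (y), floor 3 mm thick, rim 18 mm high, open at its -y end to a slide that rises from y = -175 mm to the machine (front at y = -290 mm, 0.35 m high; stay clear). The drivers lie in a row along y, some 100 mm apart, their length roughly along x
- tote: fixed black open tote for the sound drivers; origin under its centre. Outside 208 (x) x 258 (y) x 75 mm high, walls and floor 4 mm thick. Empty at the start; two drivers fit side by side with their length along its x, e.g. centred 60 mm either side of the middle along y
- mat: flat grey-black rubber mat on the far side of the bench, 260 mm (x, away from the robot) by 400 mm (y), 3 mm thick; origin under its centre; its near edge is at x = -130 mm
- screwdriver: bystander: black-handled screwdriver 198 mm long, 28 mm thick, lying roughly crosswise on the middle of the mat; origin under the handle's front end, x towards the tip
- screw_jar: bystander: glass screw jar, 54 mm diameter, 60 mm high, on the right (-y) end of the mat; origin at the centre of its underside
- screw_bin: bystander: open blue parts bin with screws, 150 x 100 x 60 mm, at the far right; origin at the centre of its underside
- power_supply: bystander: perforated power supply 172 x 98 x 36 mm, at the far left; origin at the centre of its underside
Things that resemble listed ones, but are neither listed nor needed, are in the scene too. Leave any red look-alike of the case_3 alone.

How it is judged:
At the end, for the whole second after the job is handed in: Both sound drivers lie flat on the tote floor (within 7 degrees, within 8 mm of it), released and at rest; the rattling one is held in the fingers, its centre over the mat, its underside 100 to 350 mm above the bench, level within 15 degrees, still ((((distance between choke_c0 and case_1 below 0.065 m and contact force between case_1 and the fingers above 1 N and x of case_1 in the frame of mat between -0.13 and 0.13 m and y of case_1 in the frame of mat between -0.2 and 0.2 m and height (world z) of case_1 between 0.1 and 0.35 m and angle between case_1's own z axis and vertical below 0.26 rad and linear speed of case_1 below 0.04 m/s and angular speed of case_1 below 0.3 rad/s) and (x of case_2 in the frame of tote between -0.07 and 0.07 m and y of case_2 in the frame of tote between -0.12 and 0.12 m and z of case_2 in the frame of tote below 0.012 m and angle between case_2's own z axis and vertical below 0.12 rad and linear speed of case_2 below 0.03 m/s and contact force between case_2 and the fingers below 0.2 N) and (x of case_3 in the frame of tote between -0.07 and 0.07 m and y of case_3 in the frame of tote between -0.12 and 0.12 m and z of case_3 in the frame of tote below 0.012 m and angle between case_3's own z axis and vertical below 0.12 rad and linear speed of case_3 below 0.03 m/s and contact force between case_3 and the fingers below 0.2 N)) or ((distance between choke_c0 and case_2 below 0.065 m and contact force between case_2 and the fingers above 1 N and x of case_2 in the frame of mat between -0.13 and 0.13 m and y of case_2 in the frame of mat between -0.2 and 0.2 m and height (world z) of case_2 between 0.1 and 0.35 m and angle between case_2's own z axis and vertical below 0.26 rad and linear speed of case_2 below 0.04 m/s and angular speed of case_2 below 0.3 rad/s) and (x of case_1 in the frame of tote between -0.07 and 0.07 m and y of case_1 in the frame of tote between -0.12 and 0.12 m and z of case_1 in the frame of tote below 0.012 m and angle between case_1's own z axis and vertical below 0.12 rad and linear speed of case_1 below 0.03 m/s and contact force between case_1 and the fingers below 0.2 N) and (x of case_3 in the frame of tote between -0.07 and 0.07 m and y of case_3 in the frame of tote between -0.12 and 0.12 m and z of case_3 in the frame of tote below 0.012 m and angle between case_3's own z axis and vertical below 0.12 rad and linear speed of case_3 below 0.03 m/s and contact force between case_3 and the fingers below 0.2 N)) or ((distance between choke_c0 and case_3 below 0.065 m and contact force between case_3 and the fingers above 1 N and x of case_3 in the frame of mat between -0.13 and 0.13 m and y of case_3 in the frame of mat between -0.2 and 0.2 m and height (world z) of case_3 between 0.1 and 0.35 m and angle between case_3's own z axis and vertical below 0.26 rad and linear speed of case_3 below 0.04 m/s and angular speed of case_3 below 0.3 rad/s) and (x of case_1 in the frame of tote between -0.07 and 0.07 m and y of case_1 in the frame of tote between -0.12 and 0.12 m and z of case_1 in the frame of tote below 0.012 m and angle between case_1's own z axis and vertical below 0.12 rad and linear speed of case_1 below 0.03 m/s and contact force between case_1 and the fingers below 0.2 N) and (x of case_2 in the frame of tote between -0.07 and 0.07 m and y of case_2 in the frame of tote between -0.12 and 0.12 m and z of case_2 in the frame of tote below 0.012 m and angle between case_2's own z axis and vertical below 0.12 rad and linear speed of case_2 below 0.03 m/s and contact force between case_2 and the fingers below 0.2 N)))); the arm keeps its last pose, push and grip.
It fails at once if a driver is dropped or thrown (it moves faster than 0.8 m/s with no finger touching it) ((contact force between case_1 and the fingers below 0.05 N and linear speed of case_1 above 0.8 m/s) or (contact force between case_2 and the fingers below 0.05 N and linear speed of case_2 above 0.8 m/s) or (contact force between case_3 and the fingers below 0.05 N and linear speed of case_3 above 0.8 m/s)).
It fails at once if a bystander (jar, screwdriver, screw bin, power supply) is shifted more than 40 mm (distance of any of screw_jar, screwdriver, screw_bin, power_supply from where it was at the start of the episode above 0.04 m).
It also fails if it takes over 72 s, if anything falls off the work surface, if the arm or the gripper's body presses on something with over 40 N, if the wrist force passes 120 N, or if a joint passes its speed limit or range.

### The arm

A 6-joint arm with a two-finger parallel gripper is mounted at the origin on the work surface. World frame = base frame: x ahead of the robot, y to its left, z up, the work surface at z = 0. Lengths are in m, angles in rad, forces in N, time in s.
With the tool pointing down it reaches from about 0.275 to 0.75 m from the base axis. Payload 10.2 kg.
Tool frame: the origin (TCP) lies at the very end of the fingers, on their centre line; the grasp point (between the pads) lies 19 mm behind it; z points along the fingers, y is the direction in which the jaws open and shut (so a half turn about z gives the same grasp; the last joint's range is limited). The gripper opens to 85 mm and grips with 20 to 120 N. Pads are 22 mm wide; open, the fingers measure 114 mm over their backs; the gripper's body (76 mm by 85 mm) begins 54 mm behind the grasp point. The pads swing forward as they close: fully open they stand 13 mm farther back than shut.
Start: joints at [0.902, 0.313, 1.498, -0, 1.331, -0.223], TCP at [0.226, 0.474, 0.231] pointing down, gripper open.
Joint ranges: [-2.94, 2.94], [-0.97, 2.17], [0.19, 2.56], [-1.23, 4.37], [0.02, 3.11], [-2.88, 2.88]. Speed limits (rad/s): [2.39, 2.39, 3.01, 3.14, 3.14, 3.14].

### API

Orientations are given as a 3x3 rotation matrix whose columns are the frame's x, y, z axes.
In Python, from workcell import readout, viewer, manip gives the robot as it stands.
- The arm moves only by the tool play_rows, never from a script. Its arguments are lists of equal length, an entry for each row: "grip": the finger opening in mm, from 0 to 85.4; "slide": the shift along the tool's x, y, z in mm, a list of three; "roll": the turn about the tool's z in degrees. In form: {"grip": [grip, ...], "slide": [[tx, ty, tz], ...], "roll": [roll, ...]}. A call has 1 to 12 rows; each row is the pose to reach, as a shift and turn from the pose measured when the call began, along the tool's axes at that moment; what a row does not reach only later rows make up. A row lasts 1/8 s, in which the tool goes at most 62.5 mm and 10.7 degrees, less where a joint would pass 70% of its speed; a pose out of reach is approached as far as the arm can. A call with a gripper value outside its range is refused whole. The fingers move at their own pace and stop on an object; "force" is the grip in N (left out, the last holds). Time passes only in rows, so rows that repeat a pose let the fingers close. It gives the time, the measured TCP pose, the force and the opening at its end, in the units of the state.
- readout.state(): the state, without advancing time (a new reading comes with each control period).
- viewer.capture(name): name is "scene" or "top" or "wrist"; returns a dict with "img" (480x640x3 uint8, red, green, blue), "fx", "fy", "cx", "cy" (pixels), "R" (3x3) and "t" (3): a world point X has camera coordinates R X + t; the wrist camera has in their place "tool_from_camera" (4x4, takes a point from camera to tool coordinates, whose origin is the TCP and whose axes are the flange's). Camera axes: x right, y down, z forward; pixel columns grow to the right and rows downward; lengths in m; the calibration is good to about 2 mm. The wrist camera is an equidistant fisheye: a pixel r from the principal point sees the ray r / f radians off the axis. A picture is of the moment at which its call begins: read the wrist's pose just before it. There is no depth.
- manip.hand_in(): hands the job in, once; it reports no verdict.
The state is a dict: "clock": time; "joint_positions": joint angles; "joint_vel": joint speeds; "tau": joint torques, N m; "tool_pos": TCP position; "orientation": TCP orientation; "force": force on the tool from outside, world axes, zero at the start; "moment": the same for the moment, N m; "finger_gap": finger opening in m.
Only numpy, scipy, OpenCV 4.12 (cv2) and the standard library are available. Lean on these libraries where they do the work, as an engineer would, in place of code of your own. Each camera call takes 0.05 s, during which the arm holds its last target.

## Working session

There is one attempt and no reset: what is moved stays moved. The work goes in short steps, Python scripts to look and compute and a tool call to move; the robot and the scene stay as the last step left them, time stands still between calls to the robot, and variables do not carry over. Pictures are saved under pics/ and viewed, and the job is handed in when it is done.

Besides the shell and the picture viewer there is one more tool, called after ">>>" in YAML: its name, and indented under it one key for each argument. play_rows: Moves the arm, as the interface text tells. Its arguments: {"type":"object","properties":{"grip":{"type":"array","items":{"type":"number"}},"slide":{"type":"array","items":{"type":"array","items":{"type":"number"}}},"roll":{"type":"array","items":{"type":"number"}},"force":{"type":"number"}},"required":["grip","slide","roll"]}

```bash
mkdir -p pics; ls
cat > h.py <<'E'
import numpy as np, cv2
from workcell import readout, viewer, manip
def snap(n,f):
    c=viewer.capture(n); cv2.imwrite('pics/'+f+'.png',c['img'][:,:,::-1]); return c
def ray(c,u,v,z):
    R=np.array(c['R']);t=np.array(c['t']);o=-R.T@t
    d=R.T@np.array([(u-c['cx'])/c['fx'],(v-c['cy'])/c['fy'],1]); return o+d*(z-o[2])/d[2]
def proj(c,X):
    p=np.array(c['R'])@np.array(X)+np.array(c['t']); return c['fx']*p[0]/p[2]+c['cx'],c['fy']*p[1]/p[2]+c['cy']
E
python3 - <<'E'
from h import *
np.set_printoptions(precision=4,suppress=True)
for n in('top','scene','wrist'):
    c=snap(n,n+'0'); print(n,{k:np.round(v,3).tolist() for k,v in c.items() if k!='img'})
print(readout.state())
E
```

```text
pics
top {'fx': 454.479, 'fy': 454.479, 'cx': 324.244, 'cy': 238.314, 'R': [[-0.019, -1.0, -0.014], [-0.999, 0.02, -0.051], [0.051, 0.013, -0.999]], 't': [0.026, 0.51, 1.101]}
scene {'fx': 562.089, 'fy': 562.089, 'cx': 314.727, 'cy': 240.523, 'R': [[-0.219, 0.976, -0.016], [0.718, 0.15, -0.68], [-0.661, -0.16, -0.733]], 't': [0.125, -0.352, 1.595]}
wrist {'fx': 371.648, 'fy': 371.648, 'cx': 326.45, 'cy': 238.437, 'tool_from_camera': [[0.002, -0.962, -0.273, 0.07], [1.0, 0.001, 0.001, -0.001], [-0.0, -0.273, 0.962, -0.141], [0.0, 0.0, 0.0, 1.0]]}
{'clock': 0.15, 'joint_positions': array([ 0.9016,  0.3133,  1.4982,  0.    ,  1.331 , -0.2234]), 'joint_vel': array([ 0.0009, -0.0007, -0.0028,  0.0003, -0.0018,  0.0013]), 'tau': array([  0.0018, -41.2371, -25.9796,  -0.0001,   0.0033,  -0.    ]), 'tool_pos': array([0.2263, 0.4735, 0.2309]), 'orientation': array([[-0.9023,  0.4311, -0.0006],
       [ 0.4311,  0.9023, -0.0007],
       [ 0.0002, -0.0009, -1.    ]]), 'force': array([-0.1482,  0.7412,  0.2565]), 'moment': array([-0.0361,  0.0263, -0.0117]), 'finger_gap': 0.08559160692960502}
```

View pics/top0.png

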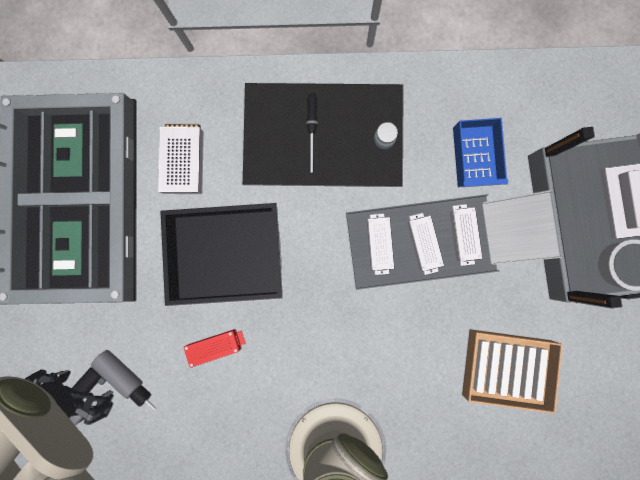

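View pics/scene0.png

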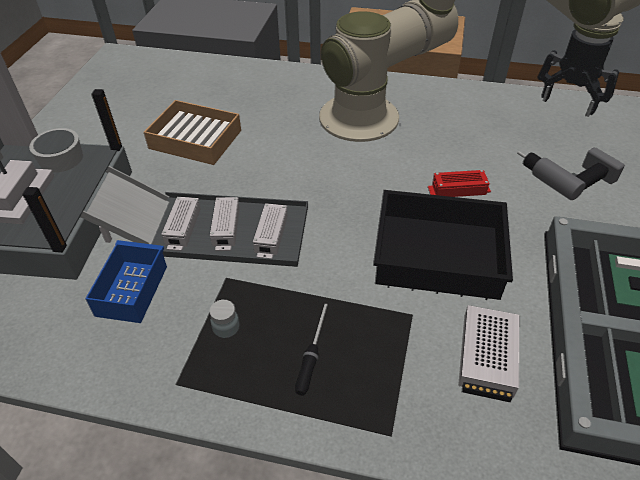

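View pics/wrist0.png

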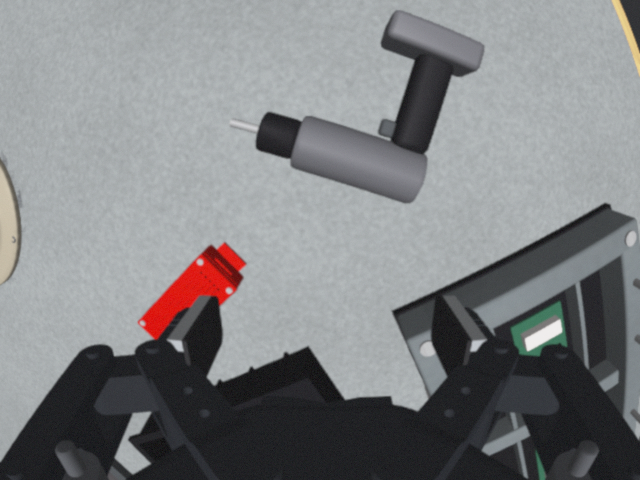

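The top view shows these candidates:
- **Drivers:** three white ones in the tray at px (380,243), (426,243) and (467,235).
- **Not drivers:** the red look-alike at (213,348), the perforated power supply at (180,158), and the white strips in the wooden box at (510,370).

By the description, I want the three finned white boxes in the tray. The tote is at (222,254) and the mat at (323,134).

Run:
```python
from h import *
c=snap('top','top1'); im=c['img']
hsv=cv2.cvtColor(im,cv2.COLOR_RGB2HSV)
m=((hsv[...,2]>215)&(hsv[...,1]<25)).astype(np.uint8)*255
m[:, :345]=0; m[:,490:]=0; m[:195]=0; m[285:]=0
m=cv2.morphologyEx(m,cv2.MORPH_CLOSE,np.ones((3,3)))
for k in cv2.findContours(m,cv2.RETR_EXTERNAL,2)[0]:
    if cv2.contourArea(k)<200: continue
    r=cv2.minAreaRect(k); b=cv2.boxPoints(r)
    w=np.array([ray(c,*p,.041)[:2] for p in b]); print('case c',w.mean(0).round(4),'sides',[round(float(np.linalg.norm(w[i]-w[(i+1)%4])),3) for i in range(4)])
    e=[w[1]-w[0],w[2]-w[1]]; l=max(e,key=np.linalg.norm); print(' yaw',np.degrees(np.arctan2(l[1],l[0])).round(1), 'px',np.round(r[0]))
for n,p,z in [('tote',[(162,212),(277,204),(282,298),(165,305)],.075),('mat',[(244,83),(403,84),(403,186),(243,185)],.003),('tray',[(347,212),(485,196),(497,270),(357,289)],.018),('ps',[(158,190),(200,192)],.036),('jar',[(386,133)],.06),('sd',[(312,95),(311,172)],.015)]:
    print(n,[ray(c,*q,z)[:2].round(3).tolist() for q in p])
cv2.imwrite('pics/crop1.png',cv2.resize(im[185:300,330:500,::-1],None,fx=4.5,fy=4.5,interpolation=cv2.INTER_CUBIC))
```

```text
case c [ 0.4943 -0.2271] sides [0.05, 0.143, 0.05, 0.143]
 yaw -166.9 px [426. 243.]
case c [ 0.4941 -0.1187] sides [0.051, 0.142, 0.05, 0.142]
 yaw -176.7 px [381. 244.]
case c [ 0.5131 -0.3256] sides [0.051, 0.142, 0.05, 0.142]
 yaw -174.1 px [468. 234.]
tote [[0.577, 0.393], [0.59, 0.124], [0.372, 0.115], [0.361, 0.386]]
mat [[0.908, 0.211], [0.895, -0.189], [0.638, -0.182], [0.649, 0.216]]
tray [[0.574, -0.041], [0.606, -0.378], [0.426, -0.4], [0.386, -0.061]]
ps [[0.635, 0.417], [0.628, 0.315]]
jar [[0.756, -0.136]]
sd [[0.868, 0.04], [0.675, 0.046]]
```

View pics/crop1.png

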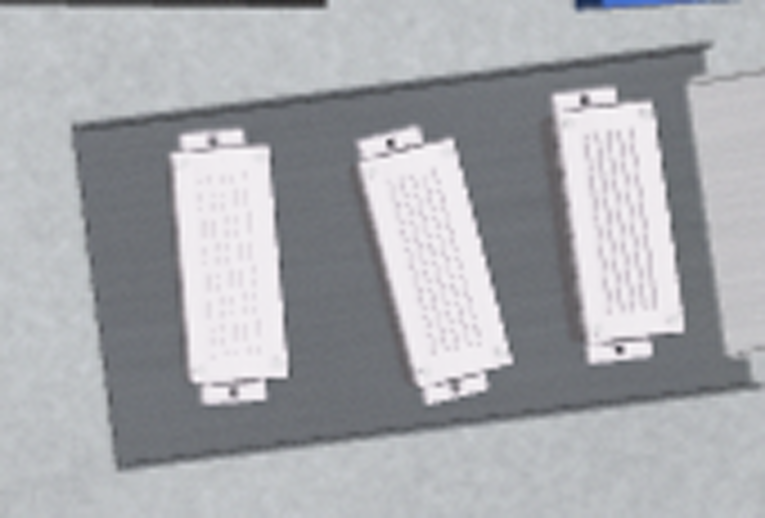

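The crop confirms three white finned drivers in the tray, each with an ear at both ends. Their sizes and spacing match the description. I'll go above the left one (A) first.

```bash
cat >> h.py <<'E'
def plan(x,y,z,yaw,s=None):
    "slide mm and roll deg to bring tool to xyz with tool x at yaw (deg, mod 180)"
    s=s or readout.state(); R=s['orientation']; d=R.T@(np.array([x,y,z])-s['tool_pos'])*1000
    cur=np.degrees(np.arctan2(R[1,0],R[0,0])); roll=-((yaw-cur+90)%180-90)
    print('at',s['tool_pos'].round(4),'yaw',round(cur,1),'t',round(s['clock'],2)); print('slide',d.round(1).tolist(),'roll',round(roll,1)); print('q',s['joint_positions'].round(2))
def wray(c,s,u,v,z):
    x,y=(u-c['cx'])/c['fx'],(v-c['cy'])/c['fy']; th=np.hypot(x,y)
    d=np.array([x/th*np.sin(th),y/th*np.sin(th),np.cos(th)]); T=np.array(c['tool_from_camera'])
    R=s['orientation']; o=R@T[:3,3]+s['tool_pos']; d=R@T[:3,:3]@d
    return o+d*(z-o[2])/d[2]
def ft(n=12):
    import time
    F=[];M=[];st=set()
    for i in range(n):
        s=readout.state(); F.append(s['force']);M.append(s['moment']);st.add(s['clock'])
    R=s['orientation']; print('F',np.mean(F,0).round(3),'M',np.mean(M,0).round(4),'sdM',np.std(M,0).round(4),'Mtool',(R.T@np.mean(M,0)).round(4),'clk',sorted(st)[:2],len(st),'gap',round(s['finger_gap'],4),'pos',s['tool_pos'].round(4))
E
python3 -c "
from h import *
plan(.494,-.119,.17,183.3); ft()"
```

```text
at [0.2263 0.4736 0.231 ] yaw 154.5 t 0.2
slide [-497.1, -419.2, 61.2] roll -28.8
q [ 0.9   0.31  1.5  -0.    1.33 -0.22]
F [ 0.934  0.196 -0.384] M [-0.0001  0.008  -0.0352] sdM [0. 0. 0.] Mtool [0.0035 0.0073 0.0351] clk [0.2] 1 gap 0.0853 pos [0.2263 0.4736 0.231 ]
```

>>> play_rows:
  grip: [85,85,85,85,85,85,85,85,85,85,85,85]
  slide:
    - [-497,-419,0]
    - [-497,-419,0]
    - [-497,-419,0]
    - [-497,-419,0]
    - [-497,-419,0]
    - [-497,-419,20]
    - [-497,-419,40]
    - [-497,-419,61]
    - [-497,-419,61]
    - [-497,-419,61]
    - [-497,-419,61]
    - [-497,-419,61]
  roll: [-29,-29,-29,-29,-29,-29,-29,-29,-29,-29,-29,-29]

```text
clock: 1.7
tool_pos: [0.4943, -0.1214, 0.1689]
orientation: [[-0.998, -0.057, -0.002], [-0.057, 0.998, -0.0], [0.002, 0.0, -1.0]]
force: [-0.0, 0.2, -0.2]
finger_gap: 0.085
```

```bash
python3 -c "
from h import *
plan(.494,-.119,.17,183.3); c=snap('wrist','w1');ft(1)"
```

```text
at [ 0.4943 -0.1214  0.1689] yaw -176.8 t 1.7
slide [0.1, 2.4, -1.1] roll -0.1
q [-0.47  0.34  1.63 -0.    1.17 -2.1 ]
F [-0.712  0.761  0.366] M [-0.0263 -0.0245  0.0005] sdM [0. 0. 0.] Mtool [ 0.0277 -0.0229 -0.0005] clk [1.75] 1 gap 0.0854 pos [ 0.4939 -0.1197  0.1694]
```

View pics/w1.png

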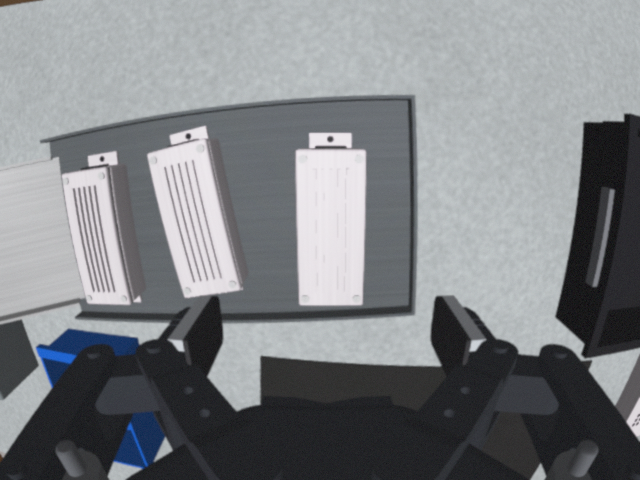

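The wrist view shows driver A upright, with lid corners near (297,150), (366,150), (362,305) and (299,305). B sits at (195,220) and C at (100,235). I'll measure all three at lid height.

Run:
```python
from h import *
s=readout.state(); c=snap('wrist','w2')
for n,q in dict(A=[(296,150),(366,150),(362,306),(299,305)],B=[(148,154),(211,139),(243,290),(188,298)],C=[(62,174),(112,167),(131,302),(86,304)]).items():
    w=np.array([wray(c,s,*p,.041)[:2] for p in q]); l=(w[0]+w[1]-w[2]-w[3])/2; b=(w[1]+w[2]-w[0]-w[3])/2
    print(n,w.mean(0).round(4),'L',np.linalg.norm(l).round(4),'W',np.linalg.norm(b).round(4),'yaw',np.degrees(np.arctan2(l[1],l[0])).round(1))
plan(.494,-.119,.010,183.3)
```

```text
A [ 0.4952 -0.1164] L 0.1225 W 0.0507 yaw -176.6
B [ 0.494  -0.2219] L 0.1217 W 0.0519 yaw -166.8
C [ 0.5135 -0.3208] L 0.1211 W 0.0554 yaw -175.7
at [ 0.4938 -0.1187  0.1699] yaw -176.6 t 1.8
slide [-0.4, -0.3, 159.9] roll 0.1
q [-0.47  0.33  1.64 -0.    1.17 -2.1 ]
```

>>> play_rows:
  grip: [85,85,85,85,85,52,45,45,45,45]
  slide:
    - [0,1,50]
    - [0,1,100]
    - [0,1,140]
    - [0,1,160]
    - [0,1,160]
    - [0,1,160]
    - [0,1,160]
    - [0,1,160]
    - [0,1,160]
    - [0,1,160]
  roll: [0,0,0,0,0,0,0,0,0,0]
  force: 90

```text
clock: 3.05
tool_pos: [0.4943, -0.1178, 0.0115]
orientation: [[-0.998, -0.06, 0.001], [-0.06, 0.998, -0.001], [-0.001, -0.001, -1.0]]
force: [-1.3, 1.9, 7.4]
finger_gap: 0.0505
```

```bash
python3 -c "
from h import *
plan(.494,-.119,.15,183.3); ft(1)"
```

```text
at [ 0.4943 -0.1178  0.0115] yaw -176.6 t 3.05
slide [0.2, -1.3, -138.5] roll 0.1
q [-0.46  0.57  1.77 -0.    0.8  -2.1 ]
F [-1.275  1.941  7.421] M [0.4435 0.1664 0.0783] sdM [0. 0. 0.] Mtool [-0.4528  0.1394 -0.0779] clk [3.05] 1 gap 0.0505 pos [ 0.4943 -0.1178  0.0115]
```

>>> play_rows:
  grip: [45,45,45,45,45,45,45,45]
  slide:
    - [0,0,-30]
    - [0,0,-70]
    - [0,0,-110]
    - [0,0,-140]
    - [0,0,-150]
    - [0,0,-150]
    - [0,0,-150]
    - [0,0,-150]
  roll: [0,0,0,0,0,0,0,0]

```text
clock: 4.05
tool_pos: [0.4938, -0.1175, 0.1605]
orientation: [[-0.998, -0.06, -0.001], [-0.06, 0.998, -0.0], [0.001, 0.0, -1.0]]
force: [-0.6, -0.4, -3.1]
finger_gap: 0.0505
```

```bash
cat >> h.py <<'E'
def ftc(n=6,cam='wrist'):
    M=[];F=[]
    for i in range(n):
        c=viewer.capture(cam); s=readout.state(); M.append(s['orientation'].T@s['moment']); F.append(s['force'])
    M=np.array(M); print('F',np.mean(F,0).round(2),'Mtool mean',M.mean(0).round(4),'sd',M.std(0).round(4)); print('My',M[:,1].round(3)); print('clk',s['clock'],'pos',s['tool_pos'].round(4),'Rx',s['orientation'][:,0].round(3),'gap',round(s['finger_gap'],4))
    return c
E
python3 -c "
from h import *
c=ftc(6); cv2.imwrite('pics/w3.png',c['img'][:,:,::-1])"
```

```text
F [ 0.07 -0.15 -2.93] Mtool mean [ 0.0158  0.0136 -0.0051] sd [0.0213 0.0143 0.0269]
My [ 0.026  0.019  0.034  0.007 -0.006  0.001]
clk 4.35 pos [ 0.4941 -0.1177  0.1614] Rx [-0.998 -0.06  -0.001] gap 0.0506
```

View pics/w3.png

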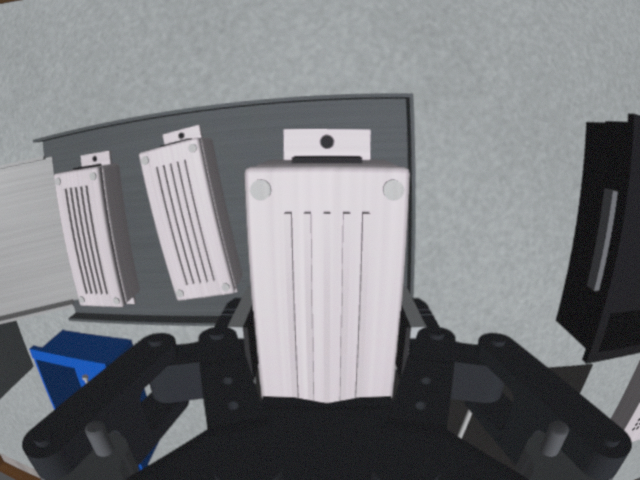

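Driver A is held squarely in the wrist view: lid corners at (250,170) and (408,170), gap 50.5 mm. Next I'll shake it lengthwise with a sharp reversal and a gentle stop, so any loose choke ends at a known end.

>>> play_rows:
  grip: [45,45,45,45,45,45,45,45,45,45]
  slide:
    - [40,0,0]
    - [100,0,0]
    - [40,0,0]
    - [-7,0,0]
    - [-39,0,0]
    - [-56,0,0]
    - [-60,0,0]
    - [-60,0,0]
    - [-60,0,0]
    - [-60,0,0]
  roll: [0,0,0,0,0,0,0,0,0,0]

```text
clock: 5.6
tool_pos: [0.5536, -0.1142, 0.1616]
orientation: [[-0.998, -0.06, 0.001], [-0.06, 0.998, -0.001], [-0.001, -0.001, -1.0]]
force: [0.3, 1.1, -2.4]
finger_gap: 0.0506
```

```bash
python3 -c "
from h import *
c=ftc(6)"
```

```text
F [-0.22 -0.01 -2.99] Mtool mean [-0.0189  0.0122 -0.0145] sd [0.0204 0.0224 0.0408]
My [ 0.028 -0.024  0.031  0.019  0.032 -0.013]
clk 5.9 pos [ 0.5539 -0.1141  0.1615] Rx [-0.998 -0.06  -0.001] gap 0.0504
```

>>> play_rows:
  grip: [45,45,45,45,45,45,45,45,45,45]
  slide:
    - [-40,0,0]
    - [-100,0,0]
    - [-40,0,0]
    - [7,0,0]
    - [39,0,0]
    - [56,0,0]
    - [60,0,0]
    - [60,0,0]
    - [60,0,0]
    - [60,0,0]
  roll: [0,0,0,0,0,0,0,0,0,0]

```text
clock: 7.15
tool_pos: [0.4944, -0.1176, 0.1613]
orientation: [[-0.998, -0.06, 0.001], [-0.06, 0.998, -0.001], [-0.001, -0.001, -1.0]]
force: [0.3, 0.3, -2.9]
finger_gap: 0.0505
```

```bash
python3 -c "
from h import *
c=ftc(6); plan(.48,.19,.16,177)"
```

```text
F [-0.1   0.13 -3.01] Mtool mean [-0.0101  0.0068 -0.0172] sd [0.0356 0.0207 0.0342]
My [ 0.022  0.     0.016  0.033 -0.031  0.001]
clk 7.45 pos [ 0.4941 -0.1177  0.1614] Rx [-0.998 -0.06  -0.001] gap 0.0507
at [ 0.4941 -0.1177  0.1614] yaw -176.6 t 7.45
slide [-4.3, 308.0, 1.1] roll 6.4
q [-0.46  0.34  1.65 -0.    1.15 -2.1 ]
```

A sounds sound: its lengthwise moment is 0.014, 0.012 and 0.007 N·m across the three readings, against a possible shift of 0.12. Next I'll measure the tote.

Run:
```python
from h import *
c=snap('top','top2'); im=c['img']
g=cv2.cvtColor(im,cv2.COLOR_RGB2GRAY); m=(g<85).astype(np.uint8)*255
m[:,:150]=0;m[:,300:]=0;m[:198]=0;m[320:]=0
m=cv2.morphologyEx(m,cv2.MORPH_CLOSE,np.ones((7,7)))
k=max(cv2.findContours(m,0,2)[0],key=cv2.contourArea); p=cv2.approxPolyDP(k,5,True)[:,0]
print(p.tolist()); 
for q in p: print(ray(c,*q,.075)[:2].round(4), ray(c,*q,.0)[:2].round(4))
print('cam',-np.array(c['R']).T@np.array(c['t']))
cv2.imwrite('pics/crop2.png',cv2.resize(im[190:320,145:305,::-1],None,fx=4.5,fy=4.5))
plan(.473,.315,.16,182.3)
```

```text
[[275, 203], [161, 211], [165, 304], [279, 297]]
[0.5923 0.1284] [0.6022 0.1374]
[0.5791 0.395 ] [0.5881 0.4231]
[0.3632 0.3859] [0.3567 0.4133]
[0.3745 0.1221] [0.3688 0.1307]
cam [0.45382179 0.00191118 1.12565578]
at [ 0.4941 -0.1177  0.1614] yaw -176.6 t 7.5
slide [-4.8, 433.2, 1.0] roll 1.1
q [-0.46  0.34  1.65 -0.    1.15 -2.1 ]
```

View pics/crop2.png

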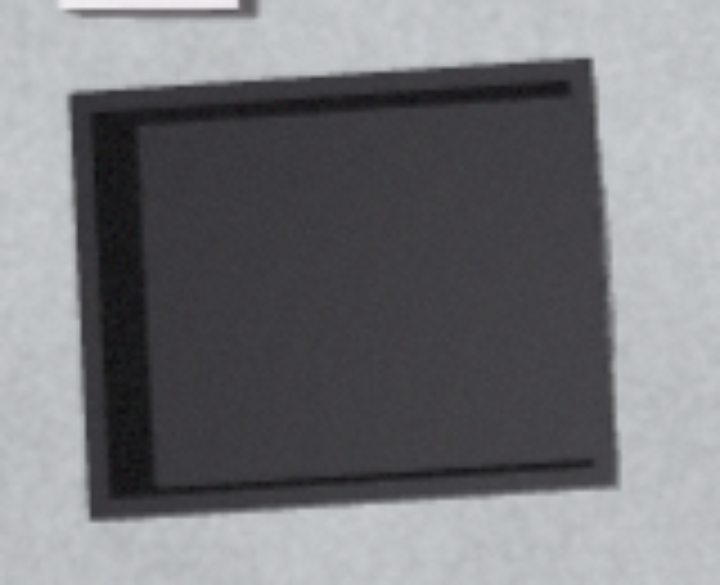

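The tote rim has a small lip (266 x 217 mm measured). Its centre is at (0.477, 0.258), yaw about 2.7°. Now I'll carry A to the far slot.

>>> play_rows:
  grip: [45,45,45,45,45,45,45,45,45,45,45,45]
  slide:
    - [0,20,0]
    - [0,65,0]
    - [0,115,0]
    - [0,165,0]
    - [0,215,0]
    - [-5,265,0]
    - [-5,315,0]
    - [-5,360,0]
    - [-6,395,0]
    - [-6,420,0]
    - [-6,434,0]
    - [-6,434,0]
  roll: [0,0,0,0,0,1,1,1,1,1,1,1]

```text
clock: 9.0
tool_pos: [0.4736, 0.3165, 0.1609]
orientation: [[-0.999, -0.044, 0.001], [-0.044, 0.999, -0.001], [-0.001, -0.001, -1.0]]
force: [-0.3, -0.0, -2.7]
finger_gap: 0.0506
```

```bash
python3 -c "
from h import *
plan(.474,.316,.0125,182.5);c=snap('wrist','w4')"
```

```text
at [0.4736 0.3165 0.1609] yaw -177.5 t 9.0
slide [-0.3, -0.3, 148.4] roll -0.0
q [ 0.38  0.47  1.46 -0.    1.21 -1.23]
```

View pics/w4.png

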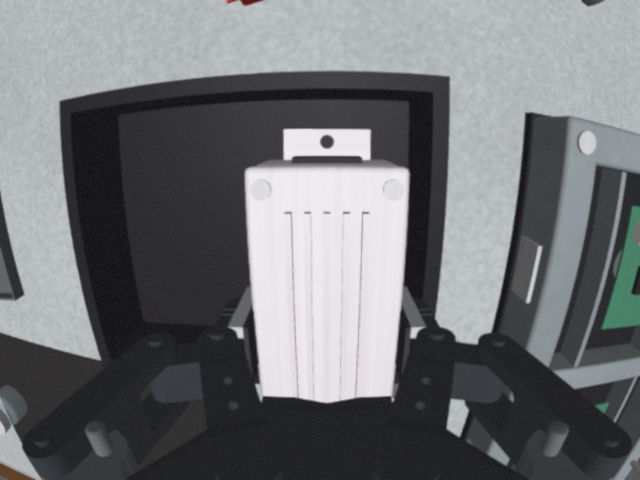

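The picture shows A over the left half of the tote, aligned with it and clear of the rim (rim corners at (448,78) and (65,100)). Now lowering.

>>> play_rows:
  grip: [45,45,45,45,45,45,45,56,66,66,66]
  slide:
    - [0,0,35]
    - [0,0,80]
    - [0,0,115]
    - [0,0,135]
    - [0,0,143]
    - [0,0,148]
    - [0,0,148]
    - [0,0,148]
    - [0,0,147]
    - [0,0,147]
    - [0,0,147]
  roll: [0,0,0,0,0,0,0,0,0,0,0]

```text
clock: 10.42
tool_pos: [0.474, 0.3156, 0.0141]
orientation: [[-0.999, -0.043, 0.001], [-0.043, 0.999, -0.001], [-0.001, -0.001, -1.0]]
force: [0.5, -0.2, 0.7]
finger_gap: 0.066
```

>>> play_rows:
  grip: [66,66,66,66,85]
  slide:
    - [0,0,-30]
    - [0,0,-80]
    - [0,0,-120]
    - [0,0,-140]
    - [0,0,-140]
  roll: [0,0,0,0,0]

```text
clock: 11.05
tool_pos: [0.4744, 0.316, 0.1553]
orientation: [[-0.999, -0.043, 0.004], [-0.043, 0.999, 0.0], [-0.004, -0.0, -1.0]]
force: [0.3, -0.3, -1.1]
finger_gap: 0.0815
```

```bash
python3 -c "
from h import *
c=snap('wrist','w5');plan(.494,-.223,.16,193.1)"
```

```text
at [0.4738 0.3157 0.1539] yaw -177.5 t 11.1
slide [2.9, -539.1, -5.6] roll -10.6
q [ 0.38  0.48  1.47 -0.    1.19 -1.23]
```

View pics/w5.png

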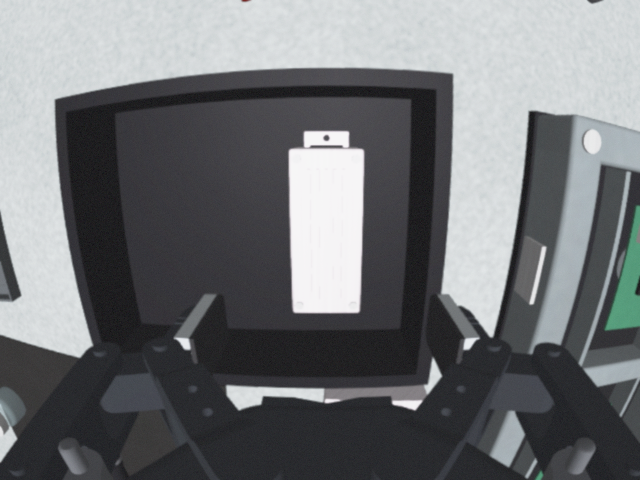

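A lies flat on the tote floor at (326,230), clear of the walls. Next is B.

>>> play_rows:
  grip: [85,85,85,85,85,85,85,85,85,85,85]
  slide:
    - [3,-540,-5]
    - [3,-540,-5]
    - [3,-540,-5]
    - [3,-540,-5]
    - [3,-540,-5]
    - [3,-540,-5]
    - [3,-540,-5]
    - [3,-540,-5]
    - [3,-540,-5]
    - [3,-540,-5]
    - [3,-540,-5]
  roll: [0,-4,-10,-10,-10,-10,-10,-10,-10,-10,-10]

```text
clock: 12.48
tool_pos: [0.4936, -0.223, 0.1583]
orientation: [[-0.976, -0.216, -0.001], [-0.216, 0.976, 0.001], [0.0, 0.001, -1.0]]
force: [-0.0, -0.1, -0.1]
finger_gap: 0.0853
```

Run:
```python
from h import *
s=readout.state();c=snap('wrist','w6')
plan(.494,-.224,.011,193.1)
g=cv2.cvtColor(c['img'],cv2.COLOR_RGB2GRAY)
```

```text
at [ 0.4938 -0.2227  0.1586] yaw -167.5 t 12.53
slide [0.0, -1.3, 147.6] roll -0.6
q [-0.64  0.42  1.55  0.    1.18 -2.43]
```

View pics/w6.png

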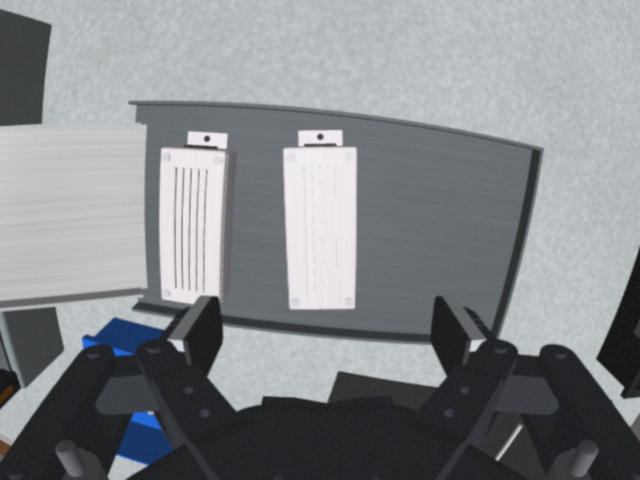

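B is centred at about (321,230) in this view and C is to its left at (193,225), with a gap of around 42 mm between them. I'll grasp B with the jaws slightly pre-closed.

>>> play_rows:
  grip: [75,75,75,75,75,52,45,45,45]
  slide:
    - [0,-2,45]
    - [0,-2,95]
    - [0,-2,130]
    - [0,-2,147]
    - [0,-2,147]
    - [0,-2,147]
    - [0,-2,147]
    - [0,-2,147]
    - [0,-2,147]
  roll: [-1,-1,-1,-1,-1,-1,-1,-1,-1]
  force: 90

```text
clock: 13.65
tool_pos: [0.4953, -0.2254, 0.0137]
orientation: [[-0.972, -0.234, 0.003], [-0.234, 0.972, -0.002], [-0.003, -0.003, -1.0]]
force: [-1.0, 0.2, 6.9]
finger_gap: 0.051
```

>>> play_rows:
  grip: [45,45,45,45,45,45,45,45]
  slide:
    - [0,0,-30]
    - [0,0,-70]
    - [0,0,-110]
    - [0,0,-140]
    - [0,0,-150]
    - [0,0,-150]
    - [0,0,-150]
    - [0,0,-150]
  roll: [0,0,0,0,0,0,0,0]

```text
clock: 14.65
tool_pos: [0.4945, -0.2248, 0.1626]
orientation: [[-0.972, -0.234, 0.002], [-0.234, 0.972, -0.001], [-0.001, -0.001, -1.0]]
force: [-0.9, 0.4, -4.0]
finger_gap: 0.0504
```

```bash
python3 -c "
from h import *
c=ftc(6); cv2.imwrite('pics/w7.png',c['img'][:,:,::-1])"
```

```text
F [ 0.03  0.3  -4.28] Mtool mean [ 0.0038 -0.0046  0.0071] sd [0.0334 0.0186 0.0269]
My [-0.001 -0.042 -0.012  0.007  0.013  0.008]
clk 14.95 pos [ 0.4948 -0.225   0.1635] Rx [-0.972 -0.234 -0.002] gap 0.0505
```

View pics/w7.png

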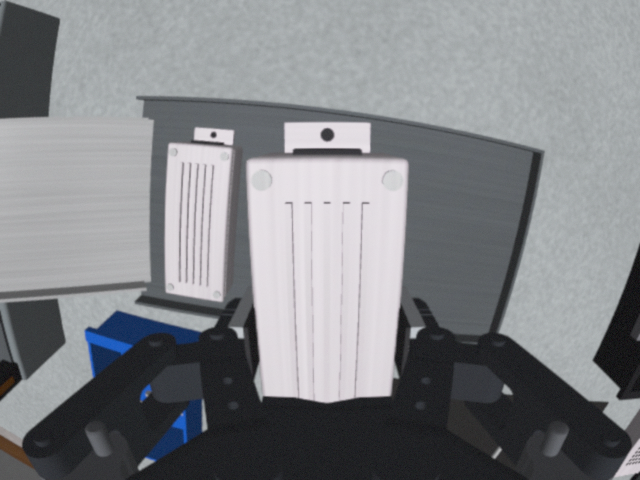

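B is held squarely (lid corners at (250,160) and (407,160)). Now the same shake.

>>> play_rows:
  grip: [45,45,45,45,45,45,45,45,45,45]
  slide:
    - [40,0,0]
    - [100,0,0]
    - [40,0,0]
    - [-7,0,0]
    - [-39,0,0]
    - [-56,0,0]
    - [-60,0,0]
    - [-60,0,0]
    - [-60,0,0]
    - [-60,0,0]
  roll: [0,0,0,0,0,0,0,0,0,0]

```text
clock: 16.2
tool_pos: [0.5527, -0.2113, 0.1639]
orientation: [[-0.972, -0.233, 0.003], [-0.233, 0.972, -0.002], [-0.002, -0.003, -1.0]]
force: [0.3, 0.4, -4.6]
finger_gap: 0.0503
```

```bash
python3 -c "
from h import *
c=ftc(6)"
```

```text
F [ 0.09 -0.03 -4.22] Mtool mean [-0.0174 -0.0099  0.019 ] sd [0.0242 0.0292 0.0258]
My [-0.064 -0.02  -0.017  0.005  0.009  0.028]
clk 16.5 pos [ 0.553  -0.2111  0.1637] Rx [-0.972 -0.234 -0.002] gap 0.0502
```

>>> play_rows:
  grip: [45,45,45,45,45,45,45,45,45,45]
  slide:
    - [-40,0,0]
    - [-100,0,0]
    - [-40,0,0]
    - [7,0,0]
    - [39,0,0]
    - [56,0,0]
    - [60,0,0]
    - [60,0,0]
    - [60,0,0]
    - [60,0,0]
  roll: [0,0,0,0,0,0,0,0,0,0]

```text
clock: 17.75
tool_pos: [0.4951, -0.2249, 0.1634]
orientation: [[-0.972, -0.234, 0.003], [-0.234, 0.972, -0.002], [-0.002, -0.003, -1.0]]
force: [0.4, 0.1, -3.8]
finger_gap: 0.0505
```

```bash
python3 -c "
from h import *
c=ftc(6); plan(.480,.200,.163,182.5)"
```

```text
F [-0.23  0.02 -3.92] Mtool mean [-0.0008 -0.0649  0.0157] sd [0.0185 0.0149 0.0397]
My [-0.071 -0.049 -0.076 -0.088 -0.059 -0.047]
clk 18.05 pos [ 0.4948 -0.225   0.1636] Rx [-0.972 -0.234 -0.002] gap 0.0505
at [ 0.4948 -0.225   0.1636] yaw -166.5 t 18.05
slide [-85.0, 416.7, -0.4] roll 11.0
q [-0.64  0.41  1.54  0.    1.18 -2.45]
```

Between the two shakes of B, its moment moved by about -0.055 N·m, so B is suspect. I'll repeat with a harder stroke each way to confirm.

>>> play_rows:
  grip: [45,45,45,45,45,45,45,45,45,45,45,45]
  slide:
    - [62,0,0]
    - [124,0,0]
    - [150,0,0]
    - [88,0,0]
    - [26,0,0]
    - [-20,0,0]
    - [-50,0,0]
    - [-65,0,0]
    - [-70,0,0]
    - [-70,0,0]
    - [-70,0,0]
    - [-70,0,0]
  roll: [0,0,0,0,0,0,0,0,0,0,0,0]

```text
clock: 19.55
tool_pos: [0.5625, -0.2089, 0.1639]
orientation: [[-0.972, -0.233, 0.003], [-0.233, 0.972, -0.002], [-0.002, -0.003, -1.0]]
force: [-0.2, -1.4, -4.0]
finger_gap: 0.0502
```

```bash
python3 -c "
from h import *
c=ftc(6)"
```

```text
F [ 0.23 -0.06 -4.09] Mtool mean [-0.0166  0.0592  0.0034] sd [0.0196 0.0289 0.0411]
My [0.11  0.072 0.069 0.042 0.018 0.045]
clk 19.85 pos [ 0.5628 -0.2087  0.1638] Rx [-0.972 -0.234 -0.002] gap 0.0501
```

>>> play_rows:
  grip: [45,45,45,45,45,45,45,45,45,45,45,45]
  slide:
    - [-62,0,0]
    - [-100,0,0]
    - [-38,0,0]
    - [24,0,0]
    - [70,0,0]
    - [100,0,0]
    - [115,0,0]
    - [120,0,0]
    - [120,0,0]
    - [120,0,0]
    - [120,0,0]
    - [120,0,0]
  roll: [0,0,0,0,0,0,0,0,0,0,0,0]

```text
clock: 21.35
tool_pos: [0.4463, -0.2366, 0.1634]
orientation: [[-0.972, -0.234, 0.003], [-0.234, 0.972, -0.002], [-0.002, -0.003, -1.0]]
force: [-0.4, -0.1, -4.0]
finger_gap: 0.0503
```

```bash
python3 -c "
from h import *
c=ftc(6)"
```

```text
F [-0.12 -0.04 -4.1 ] Mtool mean [0.0177 0.0317 0.0195] sd [0.0351 0.0121 0.0114]
My [0.032 0.041 0.018 0.043 0.043 0.013]
clk 21.65 pos [ 0.4461 -0.2368  0.1634] Rx [-0.972 -0.234 -0.002] gap 0.0505
```

B's moment swings from -0.065 to +0.059 N·m, a spread of 0.124 that matches the stated 0.12. B is the rattler. I'll set it back in the tray at A's empty place, then move C to the tote.

```bash
python3 -c "
from h import *
plan(.495,-.119,.10,185.5)"
```

```text
at [ 0.4461 -0.2368  0.1634] yaw -166.5 t 21.65
slide [-74.9, 103.3, 63.4] roll 8.0
q [-0.72  0.33  1.66  0.    1.15 -2.53]
```

>>> play_rows:
  grip: [45,45,45,45,45,45,45,45,45,45,45]
  slide:
    - [-15,20,0]
    - [-40,50,0]
    - [-65,85,10]
    - [-75,103,30]
    - [-75,103,70]
    - [-75,103,110]
    - [-75,103,135]
    - [-75,103,144]
    - [-75,103,149]
    - [-75,103,149]
    - [-75,103,149]
  roll: [0,4,8,8,8,8,8,8,8,8,8]

```text
clock: 23.02
tool_pos: [0.4959, -0.1196, 0.0151]
orientation: [[-0.995, -0.096, 0.004], [-0.096, 0.995, -0.003], [-0.004, -0.003, -1.0]]
force: [0.8, 0.6, -3.9]
finger_gap: 0.0507
```

>>> play_rows:
  grip: [56,66,72,72,72,72,72]
  slide:
    - [0,0,0]
    - [0,0,0]
    - [0,0,0]
    - [0,0,-30]
    - [0,0,-80]
    - [0,0,-130]
    - [0,0,-145]
  roll: [0,0,0,0,0,0,0]

```text
clock: 23.9
tool_pos: [0.4962, -0.1196, 0.1631]
orientation: [[-0.995, -0.096, 0.009], [-0.096, 0.995, -0.005], [-0.008, -0.006, -1.0]]
force: [-0.6, -0.2, -0.3]
finger_gap: 0.0718
```

```bash
python3 -c "
from h import *
c=snap('wrist','w8');plan(.5135,-.323,.165,185)"
```

```text
at [ 0.4963 -0.1197  0.1633] yaw -174.5 t 23.95
slide [2.4, -204.1, -0.5] roll 0.5
q [-0.47  0.34  1.65 -0.    1.14 -2.13]
```

View pics/w8.png

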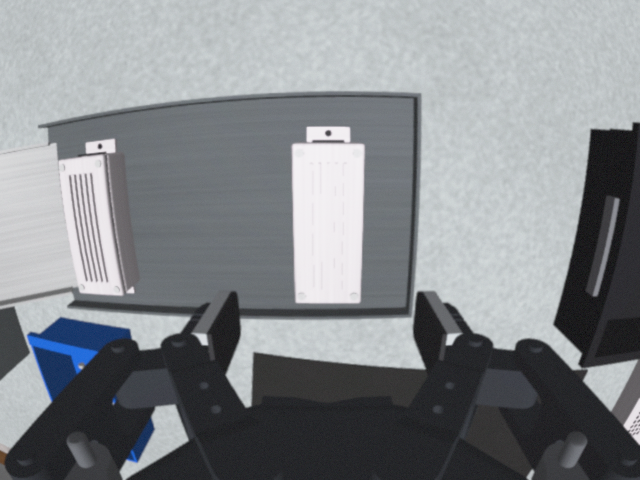

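B is flat in the tray at (328,222). Now to C, which is at (97,225).

>>> play_rows:
  grip: [75,75,75,75,75,75,75]
  slide:
    - [2,-60,0]
    - [2,-120,0]
    - [2,-175,0]
    - [2,-204,0]
    - [2,-204,0]
    - [2,-204,0]
    - [2,-204,0]
  roll: [0,0,0,0,0,0,0]

```text
clock: 24.82
tool_pos: [0.514, -0.3218, 0.1643]
orientation: [[-0.995, -0.097, 0.009], [-0.097, 0.995, -0.005], [-0.008, -0.005, -1.0]]
force: [-0.1, 0.2, 1.0]
finger_gap: 0.0748
```

```bash
python3 -c "
from h import *
c=snap('wrist','w9');plan(.5135,-.323,.0125,185)"
```

```text
at [ 0.514  -0.3219  0.1645] yaw -174.4 t 24.88
slide [1.9, -0.1, 152.0] roll 0.6
q [-0.75  0.54  1.34  0.    1.25 -2.42]
```

View pics/w9.png

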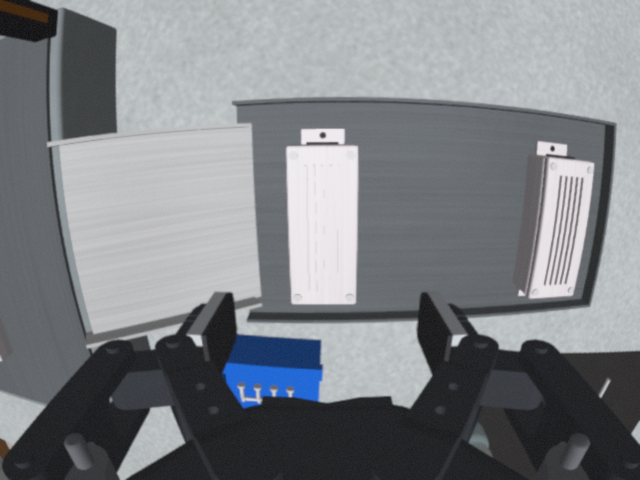

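C is centred at (323,225), with the slide edge about 24 mm to its left. I'll grasp with a narrower opening to stay clear of it.

>>> play_rows:
  grip: [62,62,62,62,62,62,52,45,45,45,45]
  slide:
    - [2,-1.5,30]
    - [2,-1.5,75]
    - [2,-1.5,110]
    - [2,-1.5,135]
    - [2,-1.5,151]
    - [2,-1.5,151]
    - [2,-1.5,151]
    - [2,-1.5,151]
    - [2,-1.5,151]
    - [2,-1.5,151]
    - [2,-1.5,151]
  roll: [0,0,0,0,0,0,0,0,0,0,0]
  force: 90

```text
clock: 26.25
tool_pos: [0.5141, -0.3248, 0.0151]
orientation: [[-0.995, -0.097, 0.011], [-0.097, 0.995, -0.006], [-0.01, -0.007, -1.0]]
force: [-1.6, -0.6, 6.7]
finger_gap: 0.0501
```

>>> play_rows:
  grip: [45,45,45,45,45,45,45,45]
  slide:
    - [0,0,-30]
    - [0,0,-70]
    - [0,0,-110]
    - [0,0,-140]
    - [0,0,-150]
    - [0,0,-150]
    - [0,0,-150]
    - [0,0,-150]
  roll: [0,0,0,0,0,0,0,0]

```text
clock: 27.25
tool_pos: [0.5122, -0.3236, 0.164]
orientation: [[-0.995, -0.097, 0.009], [-0.097, 0.995, -0.005], [-0.009, -0.006, -1.0]]
force: [0.3, -0.7, -2.8]
finger_gap: 0.0505
```

```bash
python3 -c "
from h import *
c=ftc(6); cv2.imwrite('pics/w10.png',c['img'][:,:,::-1])"
```

```text
F [ 0.2  -0.21 -3.56] Mtool mean [-0.0152  0.007   0.0025] sd [0.0213 0.0198 0.0284]
My [-0.028 -0.002  0.004  0.019  0.036  0.013]
clk 27.55 pos [ 0.5125 -0.3238  0.165 ] Rx [-0.995 -0.097 -0.01 ] gap 0.05
```

View pics/w10.png

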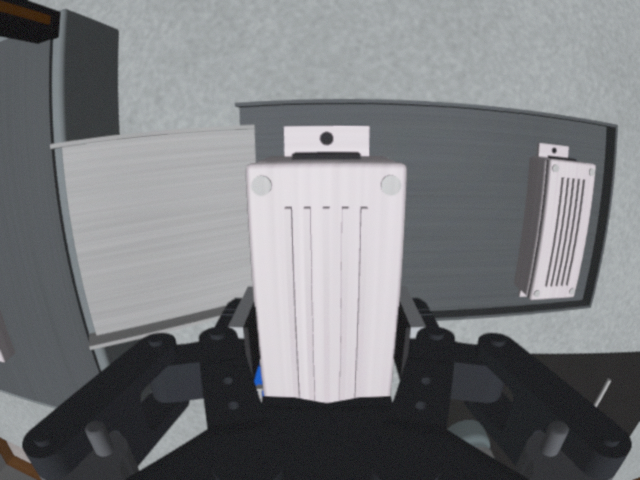

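C is held squarely too. Carrying it to the tote's near (-y) slot.

```bash
python3 -c "
from h import *
plan(.479,.199,.165,182.5)"
```

```text
at [ 0.5125 -0.3238  0.165 ] yaw -174.4 t 27.55
slide [-17.6, 523.6, -3.6] roll 3.1
q [-0.76  0.54  1.34  0.    1.25 -2.43]
```

>>> play_rows:
  grip: [45,45,45,45,45,45,45,45,45,45,45,45]
  slide:
    - [0,20,0]
    - [0,65,0]
    - [-3,120,0]
    - [-5,175,0]
    - [-7,235,0]
    - [-9,295,-1]
    - [-11,355,-2]
    - [-13,410,-3]
    - [-15,460,-4]
    - [-18,495,-4]
    - [-18,515,-4]
    - [-18,523,-4]
  roll: [0,0,0,1,2,3,3,3,3,3,3,3]

```text
clock: 29.05
tool_pos: [0.4793, 0.1993, 0.1655]
orientation: [[-0.999, -0.046, 0.011], [-0.046, 0.999, -0.006], [-0.01, -0.007, -1.0]]
force: [-0.3, -0.3, -4.2]
finger_gap: 0.0503
```

>>> play_rows:
  grip: [45,45]
  slide:
    - [0,0,0]
    - [0,0,0]
  roll: [0,0]

```text
clock: 29.3
tool_pos: [0.4794, 0.1986, 0.1655]
orientation: [[-0.999, -0.046, 0.011], [-0.046, 0.999, -0.006], [-0.01, -0.007, -1.0]]
force: [0.0, 0.9, -3.2]
finger_gap: 0.0504
```

```bash
python3 -c "
from h import *
c=snap('wrist','w11');plan(.479,.199,.0155,182.5)"
```

```text
at [0.4795 0.1986 0.1655] yaw -177.4 t 29.35
slide [2.0, 1.4, 150.0] roll 0.1
q [ 0.17  0.36  1.62 -0.01  1.16 -1.44]
```

View pics/w11.png

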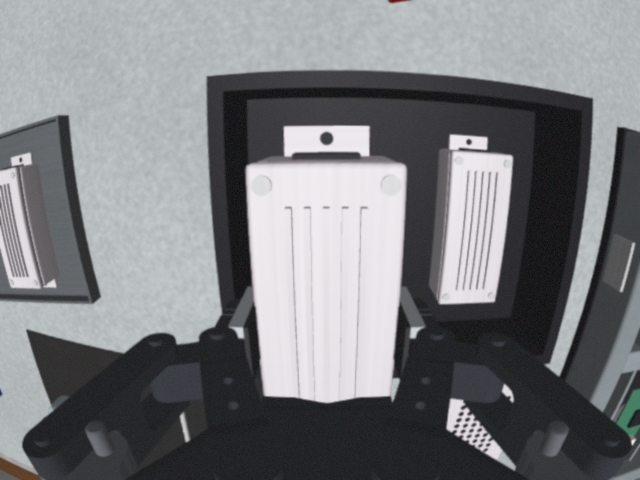

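C hangs over the free half of the tote (interior from about (247,98) to (430,300)), with A at (475,228) well to the right. Lowering now.

>>> play_rows:
  grip: [45,45,45,45,45,45,45,54,62,64,64]
  slide:
    - [2,0,35]
    - [2,0,80]
    - [2,0,115]
    - [2,0,135]
    - [2,0,143]
    - [2,0,149]
    - [2,0,149]
    - [2,0,149]
    - [2,0,148]
    - [2,0,148]
    - [2,0,148]
  roll: [0,0,0,0,0,0,0,0,0,0,0]

```text
clock: 30.72
tool_pos: [0.4791, 0.1976, 0.0177]
orientation: [[-0.999, -0.045, 0.011], [-0.046, 0.999, -0.006], [-0.011, -0.007, -1.0]]
force: [0.5, 0.1, -0.8]
finger_gap: 0.064
```

>>> play_rows:
  grip: [64,64,64,64,75]
  slide:
    - [0,0,-30]
    - [0,0,-80]
    - [0,0,-120]
    - [0,0,-145]
    - [0,0,-145]
  roll: [0,0,0,0,0]

```text
clock: 31.35
tool_pos: [0.4783, 0.1987, 0.1642]
orientation: [[-0.999, -0.046, 0.015], [-0.046, 0.999, -0.006], [-0.014, -0.006, -1.0]]
force: [0.4, 0.0, -0.7]
finger_gap: 0.0745
```

```bash
python3 -c "
from h import *
c=snap('wrist','w12');plan(.4955,-.1195,.165,185.5)"
```

```text
at [0.4776 0.1985 0.1627] yaw -177.4 t 31.4
slide [-3.4, -318.5, -0.2] roll -2.9
q [ 0.17  0.36  1.63 -0.01  1.15 -1.44]
```

View pics/w12.png

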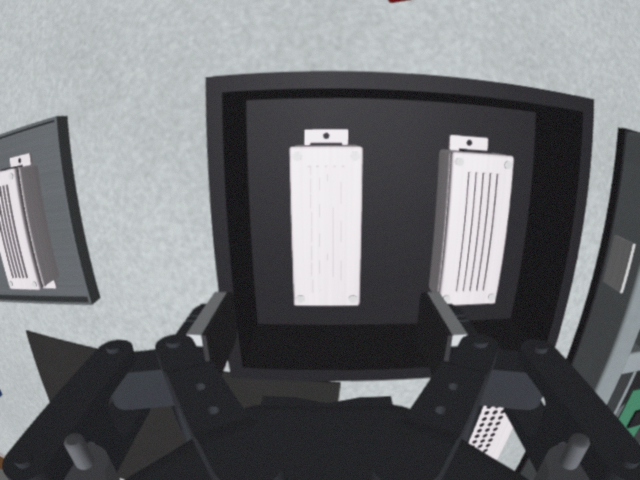

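A (475,228) and C (326,227) both lie flat in the tote, side by side. Back to B.

>>> play_rows:
  grip: [75,75,75,75,75,75,75,75,75]
  slide:
    - [-3,-60,0]
    - [-3,-120,0]
    - [-3,-180,0]
    - [-3,-240,0]
    - [-3,-290,0]
    - [-3,-318,0]
    - [-3,-318,0]
    - [-3,-318,0]
    - [-3,-318,0]
  roll: [0,-1,-2,-3,-3,-3,-3,-3,-3]

```text
clock: 32.52
tool_pos: [0.4949, -0.1179, 0.1645]
orientation: [[-0.995, -0.099, 0.011], [-0.099, 0.995, -0.006], [-0.011, -0.007, -1.0]]
force: [-0.1, 0.8, -0.2]
finger_gap: 0.0749
```

```bash
python3 -c "
from h import *
c=snap('wrist','w13');plan(.4957,-.1196,.0135,185.5)"
```

```text
at [ 0.495  -0.118   0.1646] yaw -174.3 t 32.58
slide [1.1, -0.6, 151.2] roll 0.2
q [-0.46  0.33  1.65 -0.    1.14 -2.13]
```

View pics/w13.png

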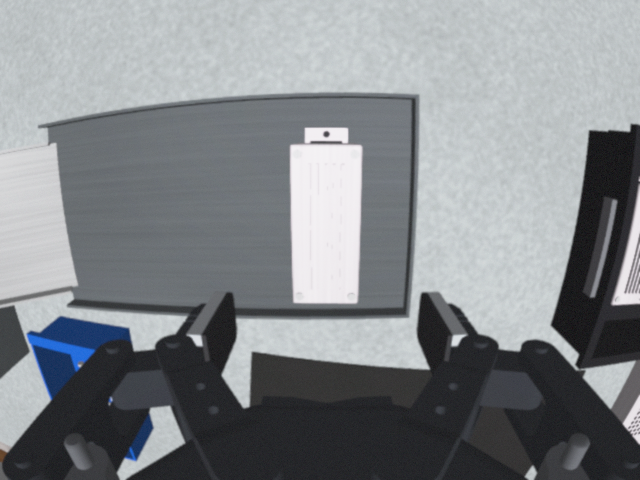

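>>> play_rows:
  grip: [75,75,75,75,75,75,52,45,45,45,45]
  slide:
    - [1,-1,30]
    - [1,-1,75]
    - [1,-1,110]
    - [1,-1,135]
    - [1,-1,150]
    - [1,-1,150]
    - [1,-1,150]
    - [1,-1,150]
    - [1,-1,150]
    - [1,-1,150]
    - [1,-1,150]
  roll: [0,0,0,0,0,0,0,0,0,0,0]
  force: 90

```text
clock: 33.95
tool_pos: [0.4966, -0.1202, 0.0161]
orientation: [[-0.995, -0.099, 0.014], [-0.099, 0.995, -0.007], [-0.013, -0.008, -1.0]]
force: [-1.0, -0.0, 6.2]
finger_gap: 0.0501
```

>>> play_rows:
  grip: [45,45,45,45,45,45,45,45]
  slide:
    - [0,0,-30]
    - [0,0,-70]
    - [0,0,-110]
    - [0,0,-140]
    - [0,0,-153]
    - [0,0,-153]
    - [0,0,-153]
    - [0,0,-153]
  roll: [0,0,0,0,0,0,0,0]

```text
clock: 34.95
tool_pos: [0.4941, -0.119, 0.168]
orientation: [[-0.995, -0.099, 0.012], [-0.099, 0.995, -0.006], [-0.011, -0.007, -1.0]]
force: [-0.1, 0.6, -3.4]
finger_gap: 0.0504
```

```bash
python3 -c "
from h import *
c=ftc(6);plan(.695,.03,.168,180)"
```

```text
F [-0.25 -0.07 -4.12] Mtool mean [0.006  0.0082 0.0002] sd [0.0184 0.0218 0.0312]
My [ 0.021  0.027  0.008 -0.026 -0.014  0.033]
clk 35.25 pos [ 0.4944 -0.1192  0.169 ] Rx [-0.995 -0.099 -0.013] gap 0.0504
at [ 0.4944 -0.1192  0.169 ] yaw -174.3 t 35.25
slide [-214.3, 128.6, 2.7] roll 5.7
q [-0.47  0.33  1.65 -0.    1.15 -2.14]
```

>>> play_rows:
  grip: [45,45,45,45,45,45,45,45,45,45]
  slide:
    - [-15,10,0]
    - [-45,30,0]
    - [-85,55,0]
    - [-125,80,0]
    - [-165,105,1]
    - [-195,120,2]
    - [-210,127,2]
    - [-214,128,2]
    - [-214,128,2]
    - [-214,128,2]
  roll: [0,0,1,2,4,5,5.5,5.5,5.5,5.5]

```text
clock: 36.5
tool_pos: [0.6944, 0.0291, 0.1688]
orientation: [[-1.0, -0.003, 0.013], [-0.003, 1.0, -0.007], [-0.013, -0.007, -1.0]]
force: [-1.5, 0.4, -4.0]
finger_gap: 0.0505
```

```bash
python3 -c "
from h import *
c=ftc(6);plan(.695,.03,.168,180); snap('top','top3')"
```

```text
F [-0.21 -0.24 -4.12] Mtool mean [ 0.0144  0.0176 -0.0022] sd [0.0266 0.0202 0.0127]
My [ 0.016  0.034  0.004 -0.015  0.018  0.048]
clk 36.8 pos [0.6946 0.0292 0.1688] Rx [-1.    -0.003 -0.014] gap 0.0503
at [0.6946 0.0292 0.1688] yaw -179.8 t 36.8
slide [-0.4, 0.8, 0.8] roll 0.2
q [-0.12  0.74  0.99 -0.01  1.4  -1.7 ]
```

View pics/top3.png

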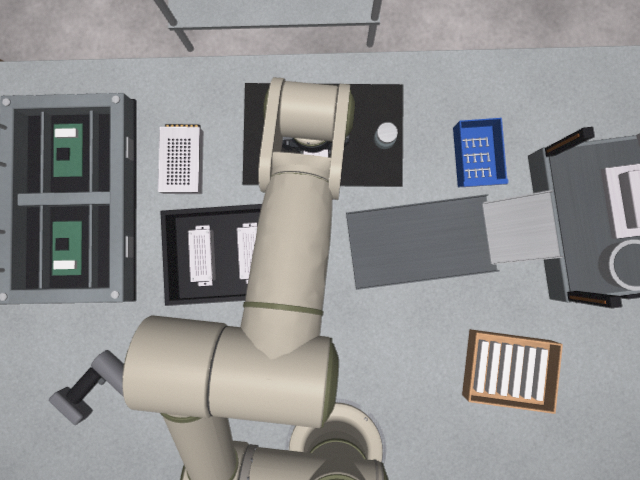

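The picture shows the arm over the mat, with B under the wrist near (310,150). The bystanders are unmoved and the tote drivers are in place. There's time for one more confirming pair of shakes before finishing.

>>> play_rows:
  grip: [45,45,45,45,45,45,45,45,45,45,45]
  slide:
    - [62,0,0]
    - [124,0,0]
    - [180,0,0]
    - [140,0,0]
    - [100,0,0]
    - [70,0,0]
    - [50,0,0]
    - [43,0,0]
    - [40,0,0]
    - [40,0,0]
    - [40,0,0]
  roll: [0,0,0,0,0,0,0,0,0,0,0]

```text
clock: 38.22
tool_pos: [0.6543, 0.0292, 0.1685]
orientation: [[-1.0, -0.003, 0.014], [-0.003, 1.0, -0.007], [-0.014, -0.007, -1.0]]
force: [-0.1, 0.2, -4.1]
finger_gap: 0.0505
```

```bash
python3 -c "
from h import *
c=ftc(8)"
```

```text
F [ 0.32 -0.19 -4.2 ] Mtool mean [-0.0121  0.0616 -0.0007] sd [0.0303 0.0234 0.0337]
My [0.048 0.067 0.105 0.022 0.073 0.04  0.074 0.064]
clk 38.625 pos [0.6546 0.0292 0.1683] Rx [-1.    -0.003 -0.014] gap 0.0502
```

>>> play_rows:
  grip: [45,45,45,45,45,45,45,45,45,45,45,45]
  slide:
    - [40,0,0]
    - [80,0,0]
    - [100,0,0]
    - [38,0,0]
    - [-30,0,0]
    - [30,0,0]
    - [80,0,0]
    - [110,0,0]
    - [125,0,0]
    - [130,0,0]
    - [130,0,0]
    - [130,0,0]
  roll: [0,0,0,0,0,0,0,0,0,0,0,0]

```text
clock: 40.12
tool_pos: [0.5252, 0.0287, 0.1665]
orientation: [[-1.0, -0.003, 0.014], [-0.003, 1.0, -0.007], [-0.014, -0.007, -1.0]]
force: [0.5, 0.3, -4.1]
finger_gap: 0.0499
```

```bash
python3 -c "
from h import *
c=ftc(8); plan(.697,.03,.168,180)"
```

```text
F [ 0.19 -0.34 -4.26] Mtool mean [ 0.0171  0.0175 -0.0075] sd [0.0188 0.0325 0.0366]
My [ 0.039  0.041 -0.009  0.03   0.051  0.014  0.03  -0.055]
clk 40.525 pos [0.5247 0.0287 0.1665] Rx [-1.    -0.003 -0.014] gap 0.0504
at [0.5247 0.0287 0.1665] yaw -179.8 t 40.52
slide [-172.3, 0.7, 0.8] roll 0.2
q [-0.17  0.37  1.6  -0.    1.16 -1.74]
```

B's moment shifted again (0.062 → 0.018 N·m), so something is loose inside. Final move out over the mat, with a gentle stop.

>>> play_rows:
  grip: [45,45,45,45,45,45,45,45,45,45,45,45]
  slide:
    - [-10,0,0]
    - [-30,0,0]
    - [-60,0,0]
    - [-90,0,0]
    - [-120,0,0]
    - [-145,0,0]
    - [-160,0,0]
    - [-168,0,0]
    - [-172,0,0]
    - [-172,0,0]
    - [-172,0,0]
    - [-172,0,0]
  roll: [0,0,0,0,0,0,0,0,0,0,0,0]

```text
clock: 42.02
tool_pos: [0.6965, 0.0293, 0.169]
orientation: [[-1.0, -0.003, 0.014], [-0.003, 1.0, -0.007], [-0.014, -0.007, -1.0]]
force: [-0.6, 0.2, -5.5]
finger_gap: 0.0499
```

```bash
python3 -c "
from h import *
c=snap('scene','s2'); c=snap('wrist','w14'); ft(1); print(readout.state()['joint_vel'].round(4))"
```

```text
F [ 2.300e-02 -3.000e-03 -3.992e+00] M [-0.0206 -0.0131 -0.0242] sdM [0. 0. 0.] Mtool [ 0.021  -0.0128  0.024 ] clk [42.125] 1 gap 0.0503 pos [0.6965 0.0293 0.1689]
[-0.      0.0017 -0.001   0.0011  0.0024  0.0094]
```

View pics/s2.png

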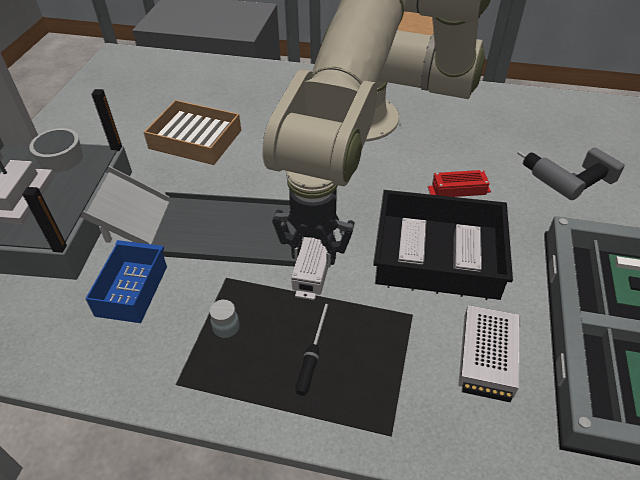

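View pics/w14.png

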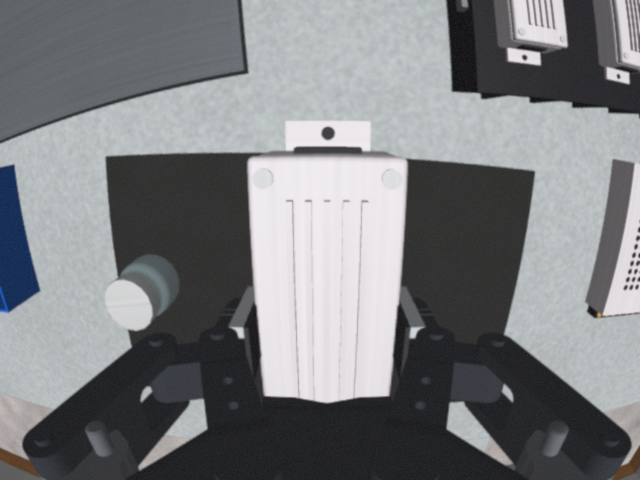

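Both pictures agree. B is held level, its centre about 5 cm inside the mat's near edge, with the underside at about 0.156 m. The two sound drivers lie flat in the tote at (413,240) and (467,246), and the bystanders are where they started. Handing in.

```bash
python3 -c "
from h import *
print(manip.hand_in())"
```

```text
the job is handed in; nothing more can be done
None
```

I found the rattling driver, laid the other two in the black tote, and handed the job in at about 42 s while still holding the rattler over the mat.

- **Which one rattles:** it was the middle driver in the tray. When shaken lengthwise, its balance moment swung from -0.065 to +0.062 N·m, matching the stated 0.12 in all. Some shakes moved the choke only part of the way.
- **The other two:** the driver nearest the tote stayed between 0.007 and 0.014 N·m through the milder shakes. I did not shake the one nearest the machine; I took it as sound because only one driver is faulty.
- **Last checks:**
  - Both sound drivers lie flat, side by side and released in the tote.
  - The rattler is held 50 mm wide at 90 N, level within about 1° and almost still. Its centre is about 5 cm inside the mat's near edge, with the underside about 0.156 m above the bench.
  - In the pictures the bystanders look unmoved.
- **One mismatch:** the tote's rim measured 266 x 217 mm against the stated 258 x 208 mm outside. I took the difference to be a lip, and both drivers went in without touching it.

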